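# Two toggles from the bench dispenser

## Task

Stand the wooden bowl on the bench under the mouth of the dispenser's chute and let go of it, then use the dispenser's spring-return wing knob to let exactly two toggles roll into it: each time twist the knob clockwise until it rests firmly on its stop, without forcing it, then let go so that it springs all the way back. Do not touch the toggles with the fingers, leave the other two toggles in the chute and the filled bowl standing where it caught the two, and leave the jar, the vase and the brush where they are.

Things in the scene. Friction and masses are not known exactly. Their poses are not given: they have to be found in the camera images.
- dispenser: Fixed. Origin: bench level; z up, -x the side of panel and chute mouth, looking away from the robot. A console with sloping panel spans y = 2 to 128 mm; an open chute 56 mm wide runs at y = -95 mm, down 20 degrees towards -x. Four toggles queue behind a steel gate: near 0.8 rad the knob lets the first roll out, a second gate holds the rest; at home the next rolls up.
- mouth (a point): Middle of the chute floor at its open lower end, 62 mm above the bench (chute underside there 56 mm, wall tops 84 mm). Axes as the dispenser's. The bench below is free from 45 mm behind this point (+x) forwards.
- drop (a point): Point on the bench, 42 mm in front of the chute's mouth on its centre line, where the toggles come down; axes as the dispenser's. The bowl's centre belongs here; its rim then reaches 18 mm under the chute with 14 mm to spare above it, so bring it in low from the front (-x).
- knob (a joint): Wing knob's angle, rad: 0 at home, grows clockwise (looking down on the panel). It meets its stop between 0.88 and 1.48, set anew for each run, to be found by feel. A spring takes it home (0.06 N m at home, about 0.2 to 0.25 at the stop). The stop is hard: torque rises about 0.7 N m in 0.1 rad. Over 25 N on it, 36 mm from the axis (0.9 N m above the spring's), is forcing.
- knob_grip (a point): Grip point of the black wing knob, on its axis, 36 mm out from the panel. z = knob axis out of the panel, 30 degrees off vertical, leaning to the dispenser's -x; x = along the wing, turns with it (at home 0.6 rad anticlockwise of the uphill line). Wing 50 mm long, 14 thick, from 22 mm below this point to 6 above; pinch its thickness. Metal skirt 80 mm wide. 130 mm to the chute's wall.
- stop: The knob's stop: a fixed pin on the panel, out of sight under the knob's skirt, met by a cam inside the knob whose setting differs from run to run, so that this pose does not tell where the knob stops. Origin: on the knob's axis at the panel's surface; z along that axis, x towards the pin, 36 mm away.
- bowl: Round pale wooden bowl, 120 mm across, 42 mm high, wall 8 mm (upright from 18 mm to the rim, tapering to 100 mm across below), floor 8 mm, inside 104 mm, about 0.12 kg, loose. Origin: centre of its underside, z up. Can be pinched by its wall from above. It starts left or right of the dispenser.
- bowl_rim (a point): Centre of the bowl's mouth, level with the rim, 42 mm above its underside.
- toggle_1: First toggle, at the gate: a dark wooden coat-toggle blank: a round-ended rod 40 mm long and 24 mm in diameter, 14 g, lying across the chute (its own y axis is the rod's axis; origin at its centre).
- toggle_2: Second toggle of the queue: a dark wooden coat-toggle blank: a round-ended rod 40 mm long and 24 mm in diameter, 14 g, lying across the chute (its own y axis is the rod's axis; origin at its centre).
- toggle_3: Third toggle of the queue, stays in the chute: a dark wooden coat-toggle blank: a round-ended rod 40 mm long and 24 mm in diameter, 14 g, lying across the chute (its own y axis is the rod's axis; origin at its centre).
- toggle_4: Fourth, uppermost toggle, stays in the chute: a dark wooden coat-toggle blank: a round-ended rod 40 mm long and 24 mm in diameter, 14 g, lying across the chute (its own y axis is the rod's axis; origin at its centre).
- jar: Bystander: closed amber glass jar, 68 mm in diameter, 75 mm high, standing on the other side than the bowl. Origin: centre of its underside.
- vase: Bystander: pale wooden tumbler-shaped vase, 84 mm in diameter, 150 mm high, right of the dispenser. Origin: centre of its underside.
- brush: Bystander: brush lying on the bench left of the dispenser. Origin: under its middle.
Things that resemble listed ones, but are neither listed nor needed, are in the scene too. What is shaped like the bowl but green is not meant.

How it is judged (in metres and radians):
On the way, in this order (a step that is already met when the one before it is completed fails the run):
1. the bowl stands upright on the bench with its centre within 35 mm of the drop point, and is let go (horizontal distance between bowl and drop below 0.035 m and height (world z) of bowl below 0.008 m and angle between bowl's own z axis and vertical below 0.1 rad and contact force between the fingers and bowl below 0.1 N and linear speed of bowl below 0.03 m/s), for 0.1 s.
2. the knob is turned to its stop and rests on it with at least 1 N (value of joint knob above 0.86 rad and contact force between stop and anything else above 1 N), for 0.1 s.
3. the knob is back home and the first toggle is in the bowl (value of joint knob below 0.08 rad and horizontal distance between toggle_1 and bowl below 0.05 m and z of toggle_1 in the frame of bowl between 0.01 and 0.055 m), for 0.1 s.
4. the knob is turned to its stop a second time and rests on it with at least 1 N (all of step 2), for 0.1 s.
At the end, for the whole second after the job is handed in: The knob is home (below 0.08 rad); toggles 1 and 2 lie in the bowl (centres within 50 mm of its axis and below 55 mm above its underside); toggles 3 and 4 are still in the chute; the bowl stands upright on the bench, at rest, its centre within 35 mm of the drop point (all of step 3 and horizontal distance between toggle_2 and bowl below 0.05 m and z of toggle_2 in the frame of bowl between 0.01 and 0.055 m and x of each of toggle_3, toggle_4 in the frame of dispenser above -0.05 m and z of each of toggle_3, toggle_4 in the frame of dispenser above 0.07 m and horizontal distance between bowl and drop below 0.035 m and height (world z) of bowl below 0.008 m and angle between bowl's own z axis and vertical below 0.1 rad and linear speed of bowl below 0.03 m/s); the robot touches nothing.
It fails at once if the knob is forced against its stop with more than 25 N (contact force between stop and anything else above 25 N).
It fails at once if a toggle is touched by the fingers (contact force between the fingers and toggle_1 above 0.3 N or contact force between the fingers and toggle_2 above 0.3 N or contact force between the fingers and toggle_3 above 0.3 N or contact force between the fingers and toggle_4 above 0.3 N).
It fails at once if the jar, vase or brush is moved by more than 30 mm (distance of any of jar, vase, brush from where it was at the start of the episode above 0.03 m).
It also fails if it takes over 72 s, if anything falls off the work surface, if the arm or the gripper's body presses on something with over 40 N, if the wrist force passes 120 N, or if a joint passes its speed limit or range.

## Robot

A 6-joint arm with a two-finger parallel gripper is mounted at the origin on the work surface. World frame = base frame: x ahead of the robot, y to its left, z up, the work surface at z = 0. Lengths are in mm, angles in rad, forces in N, time in s.
With the tool pointing down it reaches from about 275 to 1000 mm from the base axis. Payload 8.4 kg.
Tool frame: the origin (TCP) lies at the very end of the fingers, on their centre line; the grasp point (between the pads) lies 19 mm behind it; z points along the fingers, x is the direction in which the jaws open and shut, and the axes are right-handed (so a half turn about z gives the same grasp; the last joint's range is limited). The gripper opens to 85 mm and grips with 20 to 120 N. Pads are 22 mm wide; open, the fingers measure 114 mm over their backs; the gripper's body (76 mm by 85 mm) begins 54 mm behind the grasp point. The pads swing forward as they close: fully open they stand 13 mm farther back than shut.
Start: joints at [-1.135, 0.353, 1.633, -0, 1.155, -0.002], TCP at [264.966, -566.057, 231.281] pointing down, gripper open.
Joint ranges: [-2.63, 2.63], [-0.92, 2.1], [0.06, 2.66], [-1.3, 4.44], [0, 2.69], [-3.02, 3.02]. Speed limits (rad/s): [2.22, 2.22, 2.79, 3.14, 3.14, 3.14].

## Interface

Orientations are given as [roll, pitch, yaw] about the fixed x, y, z axes, in that order (R = Rz(yaw) Ry(pitch) Rx(roll)).
In Python, from rig import r gives the robot as it stands.
- The arm moves only by the tool arm_command, never from a script. Its argument "targets" is a list of rows, each a list of 6 numbers: the shift along the tool's x, y, z in m, then the turn, a rotation vector about the tool's x, y, z in rad. A call has 1 to 20 rows; each row shifts and turns the commanded pose from where the row before left it, along the tool's axes as they then stand; what a row does not reach is not made up. A row lasts 1/12 s, in which the tool goes at most 41.7 mm and 7.16 degrees, less where a joint would pass 70% of its speed; a pose out of reach is approached as far as the arm can. A call is refused whole if a number of a shift passes 0.0417 or a number of a turn 0.125, either way. A call with a gripper value outside its range is refused whole. "fingers" is the finger opening in m, from 0 to 0.0854, set as the call begins (left out, the last holds). The fingers move at their own pace and stop on an object; "squeeze" is the grip in N (left out, the last holds). Time passes only in rows, so rows that do not move let the fingers close. It gives the time, the measured TCP pose, the force and the opening at its end, in the units of the state.
- r.sense(): the state, without advancing time (a new reading comes with each control period).
- r.grab_frame(name): name is "scene" or "top"; returns a dict with "image" (420x560x3 uint8, blue, green, red), "fx", "fy", "cx", "cy" (pixels), "xyz" and "orientation" of the camera in the world. Camera axes: x right, y down, z forward; pixel columns grow to the right and rows downward; lengths in mm; the calibration is good to about 2 mm. A picture is of the moment at which its call begins. There is no depth.
- r.sign_off(): hands the job in, once; it reports no verdict.
The state is a dict: "clock": time; "qpos": joint angles; "qvel": joint speeds; "joint_efforts": joint torques, N m; "eef_pos": TCP position; "tcp_rot": TCP orientation; "contact_force": force on the tool from outside, world axes, zero at the start; "wrist_torque": the same for the moment, N m; "opening": opening from 0.0 (shut) to 1.0 (fully open).
Only numpy, scipy, OpenCV 4.12 (cv2) and the standard library are available. Lean on these libraries where they do the work, as an engineer would, in place of code of your own. Each camera call takes 0.05 s, during which the arm holds its last target.

## Working session

There is one attempt and no reset: what is moved stays moved. The work goes in short steps, Python scripts to look and compute and a tool call to move; the robot and the scene stay as the last step left them, time stands still between calls to the robot, and variables do not carry over. Pictures are saved under pics/ and viewed, and the job is handed in when it is done.

Besides the shell and the picture viewer there is one more tool, called after "Call:" by a JSON object that holds its "method" and its "body", one argument or row to a line. arm_command: Moves the arm, as the interface text tells. Its arguments: {"type":"object","properties":{"targets":{"type":"array"},"fingers":{"type":"number"},"squeeze":{"type":"number"}},"required":["targets"]}

```bash
ls; mkdir -p pics
python3 - <<'E'
from rig import r
import cv2
s=r.sense();print(s)
for n in("scene","top"):
    f=r.grab_frame(n);cv2.imwrite(f"pics/{n}0.png",f["image"]);print({k:v for k,v in f.items() if k!="image"})
E
```

```text
pics
{'clock': 0.0, 'qpos': array([-1.13544252e+00,  3.53645899e-01,  1.63416199e+00, -1.26473251e-06,
        1.15520776e+00, -2.41604269e-03]), 'qvel': array([ 1.14636664e-03,  2.33164574e-04,  4.67830405e-04,  9.08019412e-05,
       -8.15712824e-05, -9.86573504e-04]), 'joint_efforts': array([ 1.29313339e-03, -6.05251694e+01, -3.42064869e+01,  5.23353879e-05,
        9.59328900e-03,  5.79779766e-06]), 'eef_pos': array([ 264.73208698, -565.61737548,  230.55117371]), 'tcp_rot': array([-3.14159037e+00,  1.42300051e-03, -1.13302597e+00]), 'contact_force': array([ 0.58857584,  1.15410629, -0.26169552]), 'wrist_torque': array([-0.0088371 ,  0.02468045,  0.01557923]), 'opening': 1.0022959838789338}
{'fx': 484.04325666353606, 'fy': 484.04325666353606, 'cx': 273.6866405960259, 'cy': 212.04268878681972, 'xyz': array([1433.18047018,   84.84372257, 1012.87935083]), 'orientation': array([-2.34547404,  0.01683956,  1.55737334])}
{'fx': 524.3523503519297, 'fy': 524.3523503519297, 'cx': 287.82557734490837, 'cy': 204.9846183570423, 'xyz': array([ 153.61521313,   61.81616397, 1866.68327368]), 'orientation': array([-2.96135159e+00, -9.05085349e-04, -1.56781123e+00])}
```

View pics/scene0.png

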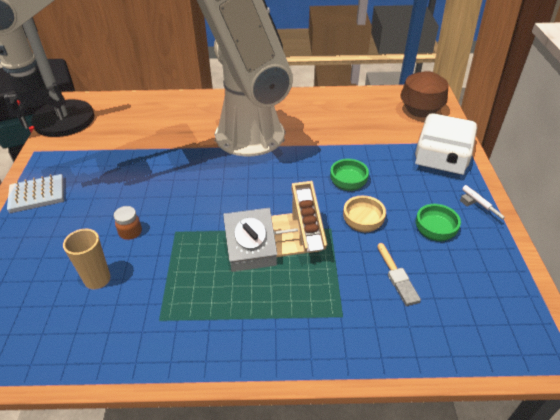

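View pics/top0.png

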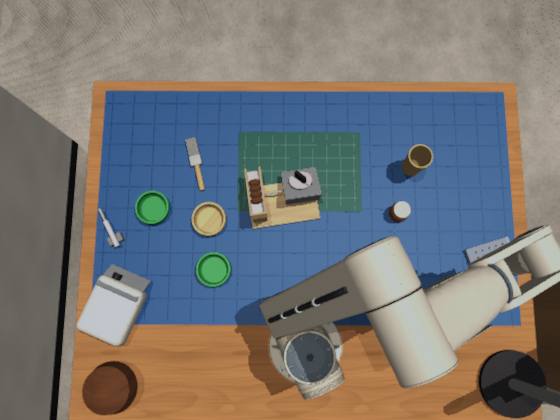

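The scene view shows the grey console with its knob near (250,235), the chute with its mouth near (315,248), and the pale bowl at (365,213). In the top view the bowl is at (209,219), the chute at (256,195) and the knob at (300,180). I'll zoom in.

```bash
cat > h.py <<'E'
import numpy as np,cv2
from scipy.spatial.transform import Rotation as R
def ray(f,u,v):
    d=R.from_euler('xyz',f['orientation']).apply([(u-f['cx'])/f['fx'],(v-f['cy'])/f['fy'],1]);return np.array(f['xyz']),d
def plane(f,u,v,z):
    o,d=ray(f,u,v);return o+d*(z-o[2])/d[2]
def proj(f,p):
    c=R.from_euler('xyz',f['orientation']).inv().apply(np.array(p,float)-f['xyz']);return f['fx']*c[...,0]/c[...,2]+f['cx'],f['fy']*c[...,1]/c[...,2]+f['cy']
def tri(f1,p1,f2,p2):
    o1,d1=ray(f1,*p1);o2,d2=ray(f2,*p2);t=np.linalg.lstsq(np.c_[d1,-d2],o2-o1,rcond=None)[0]
    a=o1+t[0]*d1;b=o2+t[1]*d2;return (a+b)/2,np.linalg.norm(a-b)
E
python3 - <<'E'
from rig import r
import cv2
a=cv2.imread('pics/scene0.png')[170:280,210:350];cv2.imwrite('pics/sc.png',cv2.resize(a,None,fx=5.5,fy=5.5,interpolation=cv2.INTER_CUBIC))
a=cv2.imread('pics/top0.png')[155:240,180:330];cv2.imwrite('pics/tc.png',cv2.resize(a,None,fx=5,fy=5,interpolation=cv2.INTER_CUBIC))
E
```

```text
(no output)
```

View pics/sc.png

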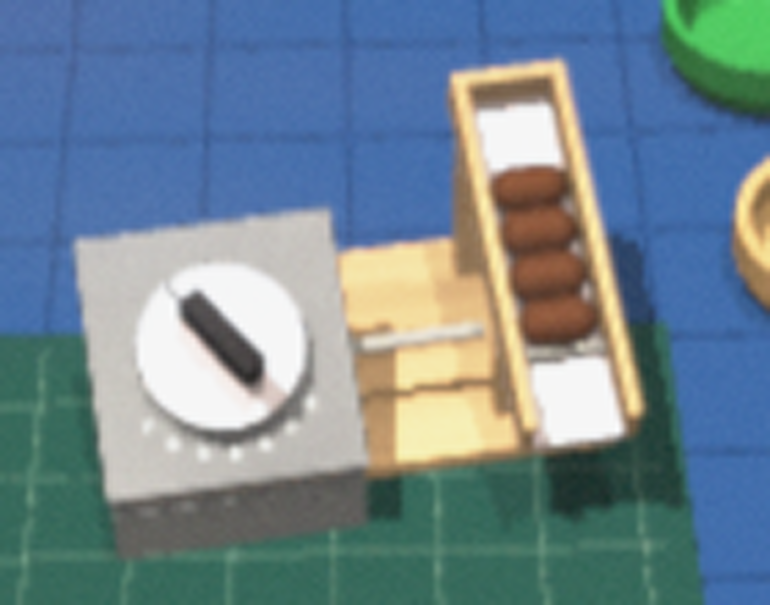

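View pics/tc.png

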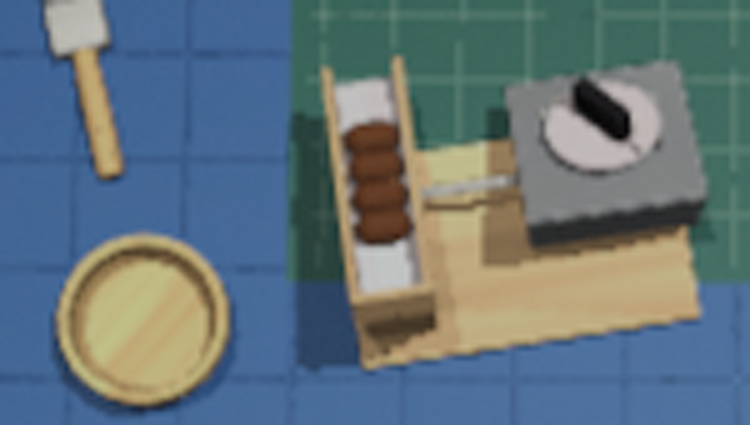

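```bash
cat > m.py <<'E'
from rig import r
from h import *
fs=r.grab_frame("scene");ft=r.grab_frame("top")
S=lambda x,y:(210+(x+.5)/5.5-.5,170+(y+.5)/5.5-.5)
T=lambda x,y:(180+(x+.5)/5-.5,155+(y+.5)/5-.5)
np.set_printoptions(precision=1,suppress=True)
print('mouth',plane(fs,*S(583,441),62),plane(ft,*T(364,81),62))
P={'wingtop':((223,335),(603,107)),'wing far end':((190,302),(618,130)),'wing near':((255,370),(582,85)),
'wallA front':((530,428),(398,60)),'wallB front':((634,412),(326,70)),
'wallA back':((456,78),(433,294)),'wallB back':((564,65),(350,302)),
'con1':((78,242),(707,195)),'con2':((330,210),(530,232)),'conf1':((110,500),(672,65)),'conf2':((364,465),(510,86)),
'tog1':((557,318),(375,137)),'tog4':((530,187),(383,223)),'skirt':((222,347),(603,123))}
for k,(a,b) in P.items():
    p,e=tri(fs,S(*a),ft,T(*b));print(k,p,round(e,1))
# bowl
for n,f in(('top',ft),('scene',fs)):
    im=f['image'].astype(int);b,g,rr=im[...,0],im[...,1],im[...,2]
    m=((rr>150)&(rr-b>40)&(rr>g)).astype(np.uint8)
    box=(180,195,235,245) if n=='top' else (335,190,395,235)
    q=np.zeros_like(m);x0,y0,x1,y1=box;q[y0:y1,x0:x1]=m[y0:y1,x0:x1]
    c=max(cv2.findContours(q,cv2.RETR_EXTERNAL,cv2.CHAIN_APPROX_NONE)[0],key=cv2.contourArea)
    e=cv2.fitEllipse(cv2.convexHull(c));print(n,e)
    print(plane(f,*e[0],42),plane(f,*e[0],30))
E
python3 m.py
```

```text
mouth [604.8 188.8  62. ] [605.1 186.9  62. ]
wingtop [575.4  19.7 108.9] 1.6
wing far end [558.2   6.8 113.9] 3.9
wing near [592.5  34.4 102.8] 2.2
wallA front [614.9 162.2  83.5] 0.6
wallB front [607.3 211.7  84.5] 0.7
wallA back [438.6 133.9 145.7] 1.8
wallB back [432.7 188.3 147.6] 0.5
con1 [513.4 -51.5 111.1] 1.2
con2 [488.5  70.  104.9] 2.3
conf1 [621.6 -33.5  46.3] 3.0
conf2 [605.1  84.4  48.4] 1.5
tog1 [556.8 177.5  96.1] 2.2
tog4 [491.4 168.7 120.4] 0.4
skirt [567.9  18.8  92.8] 0.6
top ((208.1846160888672, 218.45831298828125), (32.41905975341797, 33.377567291259766), 64.71868896484375)
[437.  341.4  42. ] [438.9 343.2  30. ]
scene ((363.667236328125, 211.79063415527344), (33.70072555541992, 42.096214294433594), 95.0732421875)
[447.8 338.8  42. ] [435.7 342.   30. ]
```

```bash
cat > wing.py <<'E'
from rig import r
from h import *
np.set_printoptions(precision=1,suppress=True)
C={}
fs=r.grab_frame("scene");ft=r.grab_frame("top")
for n,f,box in(('top',ft,(285,165,316,192)),('scene',fs,(235,215,266,248))):
    x0,y0,x1,y1=box
    im=f['image'][y0:y1,x0:x1]
    q=(im.max(2)<75).astype(np.uint8)
    k,l,st,ce=cv2.connectedComponentsWithStats(q)
    for i in range(1,k):print(n,st[i],ce[i]+[x0,y0])
    i=1+np.argmax(st[1:,4]);C[n]=ce[i]+[x0,y0]
    c=cv2.minAreaRect(np.argwhere(l==i)[:,::-1].astype(np.float32));print(c)
    print(q)if 0 else None
p,e=tri(fs,C['scene'],ft,C['top']);ax=np.array([.495,.074,.866]);print('box centre',p,e,'grip',p+8*ax)
E
python3 wing.py
python3 - <<'E'
import cv2,numpy as np
a=cv2.imread('pics/scene0.png')[213:250,232:270]
b=cv2.imread('pics/top0.png')[160:197,282:320]
cv2.imwrite('pics/w.png',cv2.resize(np.hstack([a,b]),None,fx=10,fy=10,interpolation=cv2.INTER_NEAREST))
E
```

```text
top [10  6 11 12 76] [299.8 176.7]
top [ 7 22  1  1  1] [292. 187.]
top [ 9 23  1  1  1] [294. 188.]
((14.500000953674316, 11.5), (14.142135620117188, 5.656853675842285), 45.0)
scene [ 9 11 13 14 43] [250.7 233.2]
((15.25, 16.75), (16.970561981201172, 3.535533905029297), 45.0)
box centre [575.5  20.8  98.9] 1.4616499755714254 grip [579.4  21.4 105.9]
```

View pics/w.png

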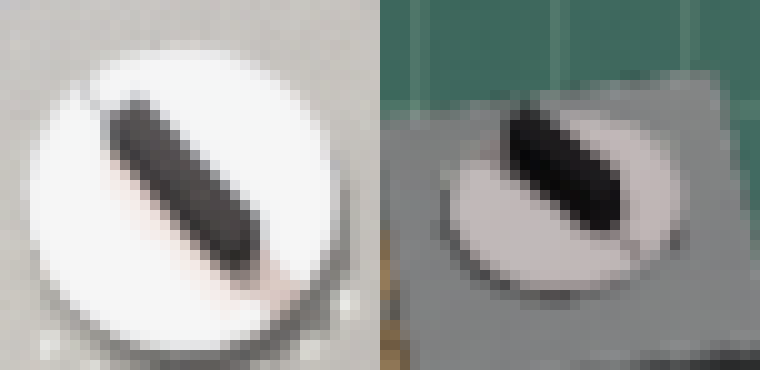

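Call:
{"method": "arm_command", "body": {
  "targets": [
    [0,0,0,0,0,-0.1165],
    [0,0,0,0,0,-0.1165],
    [0,0,0,0,0,-0.1165],
    [0,0,0,0,0,-0.1165],
    [0,0,0,0,0,-0.1165],
    [0,0,0,0,0,-0.1165],
    [0,0,0,0,0,-0.1165],
    [0,0,0,0,0,-0.1165],
    [0,0,0,0,0,-0.1165],
    [0,0,0,0,0,-0.1165],
    [0,0,0,0,0,-0.1165],
    [0.0144,-0.0348,0,0,0,0],
    [0.0144,-0.0348,0,0,0,0],
    [0.0144,-0.0348,0,0,0,0],
    [0.0144,-0.0348,0,0,0,0],
    [0.0144,-0.0348,0,0,0,0],
    [0.0144,-0.0348,0,0,0,0],
    [0.0144,-0.0348,0,0,0,0],
    [0.0144,-0.0348,0,0,0,0],
    [0.0144,-0.0348,0,0,0,0]
  ],
  "fingers": 0.04
}}

```text
clock: 1.97
eef_pos: [346.8, -235.5, 231.4]
tcp_rot: [3.141, -0.0, 0.148]
contact_force: [1.0, -0.4, -0.0]
opening: 0.468
```

Call:
{"method": "arm_command", "body": {
  "targets": [
    [0.0144,-0.0348,0,0,0,0],
    [0.0144,-0.0348,0,0,0,0],
    [0.0144,-0.0348,0,0,0,0],
    [0.0144,-0.0348,0,0,0,0],
    [0.0144,-0.0348,0,0,0,0],
    [0.0144,-0.0348,0,0,0,0],
    [0.0144,-0.0348,0,0,0,0],
    [0.0144,-0.0348,0,0,0,0],
    [0.0144,-0.0348,0,0,0,0],
    [0.0144,-0.0348,0,0,0,0],
    [0.0144,-0.0348,0,0,0,0],
    [0.0144,-0.0348,0,0,0,0],
    [0.0144,-0.0348,0,0,0,0],
    [0.0144,-0.0348,0,0,0,0],
    [0.0144,-0.0348,0,0,0,0],
    [0.0144,-0.0348,0,0,0,0],
    [0,0,0,0,0,0],
    [0,0,0,0,0,0]
  ]
}}

```text
clock: 3.47
eef_pos: [492.2, 349.2, 230.7]
tcp_rot: [3.141, 0.0, 0.151]
contact_force: [-1.1, 0.0, 0.5]
opening: 0.469
```

```bash
cat >> h.py <<'E'
def go(s,pos,rot=None):
    Rt=R.from_euler('xyz',s['tcp_rot']);d=Rt.inv().apply(np.array(pos)-s['eef_pos'])
    print('shift mm',d.round(1),end=' ')
    if rot is not None: print('turn',(Rt.inv()*rot).as_rotvec().round(4),end='')
    print()
def down(yaw): return R.from_euler('xyz',[np.pi,0,yaw])
E
python3 - <<'E'
from rig import r
from h import *
s=r.sense();print(s['clock'],s['eef_pos'],s['tcp_rot'],s['opening'])
go(s,[492.4,349.3,60],down(.148))
f=r.grab_frame('top');a=f['image'][120:260,150:330];cv2.imwrite('pics/t1.png',cv2.resize(a,None,fx=4,fy=4,interpolation=cv2.INTER_CUBIC))
E
```

```text
3.4667 [492.17371252 349.22283357 230.7070986 ] [3.14132968e+00 4.95151783e-04 1.50895213e-01] 0.46900749905860173
shift mm [ 3.000e-01 -1.000e-01  1.707e+02] turn [0.0003 0.0005 0.0029]
```

View pics/t1.png

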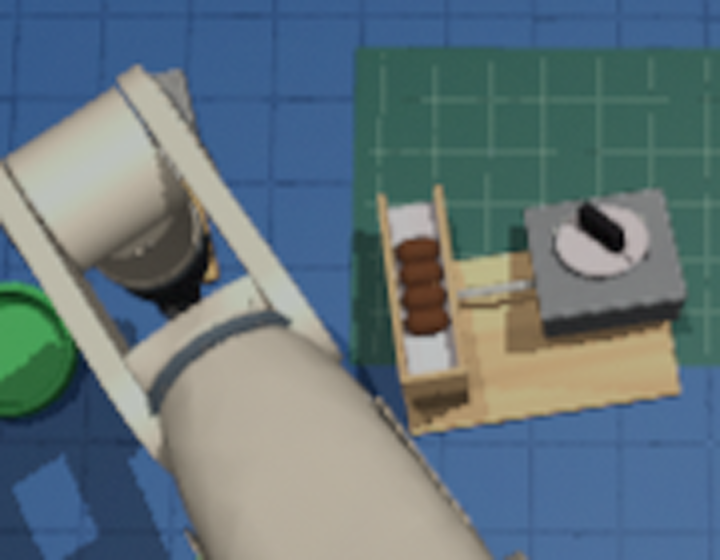

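The arm hides the bowl in the top view, and the pose matches the target. I'll go down to z of about 60 and check from the scene camera.

Call:
{"method": "arm_command", "body": {
  "targets": [
    [0,0,0.034,0,0,0],
    [0,0,0.034,0,0,0],
    [0,0,0.034,0,0,0],
    [0,0,0.034,0,0,0],
    [0,0,0.034,0,0,0],
    [0,0,0,0,0,0]
  ]
}}

```text
clock: 4.02
eef_pos: [488.5, 343.5, 55.7]
tcp_rot: [3.137, 0.009, 0.147]
contact_force: [-1.1, -0.1, 0.2]
opening: 0.473
```

Run:
```python
from rig import r
from h import *
f=r.grab_frame('scene');a=f['image'][140:260,290:450];cv2.imwrite('pics/s1.png',cv2.resize(a,None,fx=5,fy=5,interpolation=cv2.INTER_CUBIC))
```

```text
(no output)
```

View pics/s1.png

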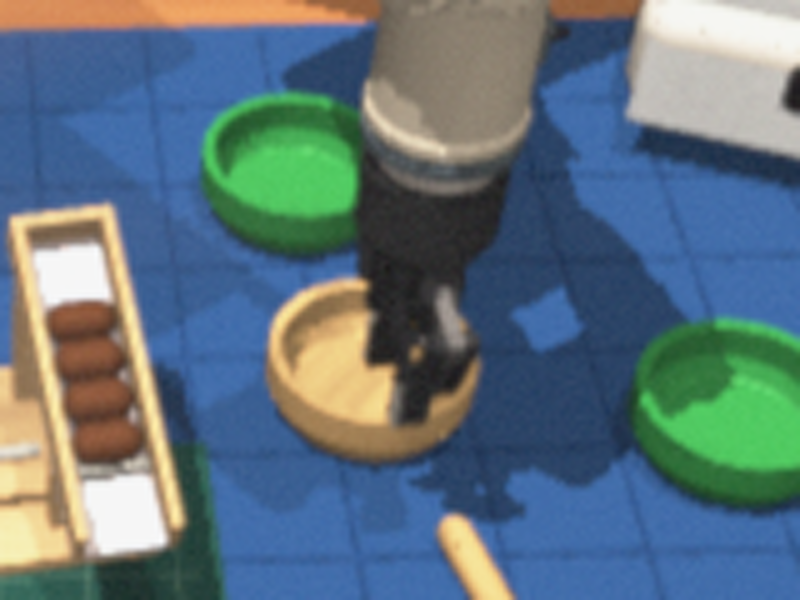

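Run:
```python
from rig import r
from h import *
s=r.sense();f=r.grab_frame('scene');print(s['eef_pos'],s['tcp_rot'])
for p in ([437,341,42],[492.4,349.3,42],s['eef_pos'],[437,341,0]):
    u,v=proj(f,p);print(p,(u-290)*5,(v-140)*5)
for u in (268,478): print(plane(f,290+u/5,140+368/5,36))
for v in (278,): print(plane(f,290+373/5,140+v/5,42))
go(s,[492.4,349.3,30],down(.148))
```

```text
[489.93754741 344.76016543  58.77891217] [3.13831666 0.00628489 0.14731097]
[437, 341, 42] 369.37381979096244 345.6961682794623
[492.4, 349.3, 42] 398.79700318942355 414.3574745630251
[489.93754741 344.76016543  58.77891217] 393.60509367866797 390.1876254028943
[437, 341, 0] 361.2501205270408 397.15200109717796
[447.37413687 282.05819004  36.        ]
[451.02776481 401.75446648  36.        ]
[379.71483544 351.54038293  42.        ]
shift mm [ 3.3 -4.2 28.7] turn [ 0.0033  0.0063 -0.0007]
```

Call:
{"method": "arm_command", "body": {
  "targets": [
    [0,0,0,0,0,0],
    [0,0,0.012,0,0,0],
    [0,0,0.012,0,0,0],
    [0,0,0.012,0,0,0],
    [0,0,0.009,0,0,0],
    [0,0,0,0,0,0],
    [0,0,0,0,0,0]
  ]
}}

```text
clock: 4.7
eef_pos: [491.7, 347.3, 15.3]
tcp_rot: [3.141, 0.002, 0.149]
contact_force: [0.0, -0.9, -0.0]
opening: 0.471
```

Call:
{"method": "arm_command", "body": {
  "targets": [
    [0,0,0,0,0,0],
    [0,0,0,0,0,0],
    [0,0,0,0,0,0],
    [0,0,0,0,0,0],
    [0,0,0,0,0,0],
    [0,0,0,0,0,0],
    [0,0,0,0,0,0],
    [0,0,0,0,0,0]
  ],
  "fingers": 0.0,
  "squeeze": 30
}}

```text
clock: 5.37
eef_pos: [492.7, 348.0, 16.7]
tcp_rot: [-3.141, -0.001, 0.148]
contact_force: [-0.4, 1.7, 4.8]
opening: 0.121
```

Call:
{"method": "arm_command", "body": {
  "targets": [
    [0,0,-0.01,0,0,0],
    [0,0,-0.02,0,0,0],
    [0,0,-0.03,0,0,0],
    [0,0,-0.03,0,0,0],
    [0.015,0,0,0,0,0],
    [0.03,0,0,0,0,0],
    [0.034,0,0,0,0,0],
    [0.034,0,0,0,0,0],
    [0.034,0,0,0,0,0],
    [0.034,0,0,0,0,0],
    [0.034,0,0,0,0,0],
    [0.03,0,0,0,0,0],
    [0.021,0.012,0,0,0,0],
    [0,0.025,0,0,0,0],
    [0,0.032,0,0,0,0],
    [0,0.032,0,0,0,0],
    [0,0.032,0,0,0,0],
    [0,0.027,0,0,0,0],
    [0,0.015,0,0,0,0],
    [0,0,0,0,0,0]
  ]
}}

```text
clock: 7.03
eef_pos: [781.5, 209.8, 106.2]
tcp_rot: [3.14, 0.001, 0.146]
contact_force: [0.3, 1.2, -1.3]
opening: 0.119
```

Call:
{"method": "arm_command", "body": {
  "targets": [
    [0,0,0,0,0,0],
    [0,0,0,0,0,0],
    [0,0,0,0,0,0]
  ]
}}

```text
clock: 7.28
eef_pos: [780.9, 215.5, 106.2]
tcp_rot: [-3.141, 0.0, 0.15]
contact_force: [0.6, -0.0, -1.8]
opening: 0.115
```

Run:
```python
from rig import r
from h import *
s=r.sense();print(s['clock'],s['eef_pos'],s['tcp_rot'],s['opening'],s['contact_force'])
go(s,[782,213.8,18.7],down(.148))
f=r.grab_frame('scene');a=f['image'][140:400,210:490];cv2.imwrite('pics/s2.png',cv2.resize(a,None,fx=2.3,fy=2.3,interpolation=cv2.INTER_CUBIC))
```

```text
7.2833 [780.86675621 215.47525419 106.23078318] [-3.14128495e+00  1.92522347e-04  1.49821088e-01] 0.11498040589179119 [ 0.64415281 -0.01146702 -1.75585817]
shift mm [ 0.9  1.9 87.5] turn [-0.0003  0.0002  0.0018]
```

View pics/s2.png

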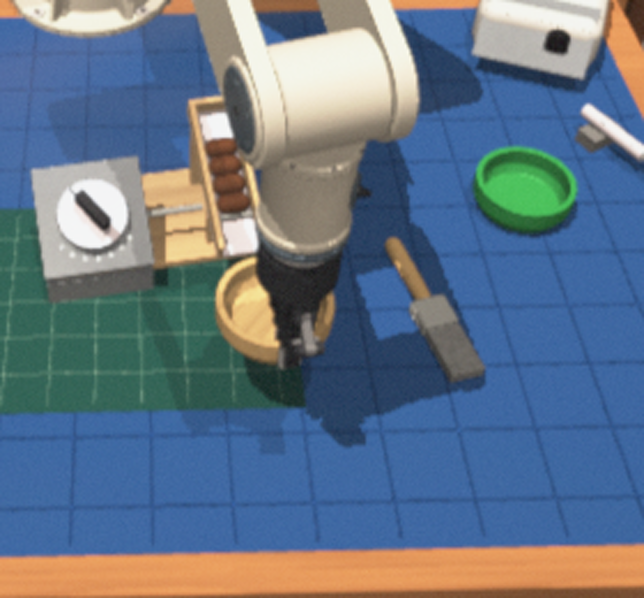

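The bowl is held level and in line with the chute, and the brush is untouched. I'll lower it and slide it in.

Call:
{"method": "arm_command", "body": {
  "targets": [
    [0,0,0.02,0,0,0],
    [0,0,0.025,0,0,0],
    [0,0,0.022,0,0,0],
    [0,0,0.014,0,0,0],
    [0,0,0.006,0,0,0],
    [0,0,0,0,0,0],
    [0,0,0,0,0,0],
    [-0.01,0.0005,0,0,0,0],
    [-0.014,0.0005,0,0,0,0],
    [-0.014,0,0,0,0,0],
    [-0.014,0,0,0,0,0],
    [-0.014,0,0,0,0,0],
    [-0.008,0,0,0,0,0],
    [-0.005,0,0,0,0,0],
    [0,0,0,0,0,0],
    [0,0,0,0,0,0],
    [0,0,0,0,0,0]
  ]
}}

```text
clock: 8.75
eef_pos: [704.3, 201.5, 19.7]
tcp_rot: [-3.141, -0.001, 0.148]
contact_force: [-0.0, 0.5, -1.7]
opening: 0.117
```

Run:
```python
from rig import r
from h import *
s=r.sense();print(s['clock'],s['eef_pos'],s['tcp_rot'],s['opening'],s['contact_force'])
go(s,[702.9,202,16.5],down(.148))
f=r.grab_frame('scene');a=f['image'][190:310,230:390];cv2.imwrite('pics/s3.png',cv2.resize(a,None,fx=5,fy=5,interpolation=cv2.INTER_CUBIC))
```

```text
8.75 [704.32093811 201.46103036  19.71292404] [-3.14144297e+00 -1.37170919e-03  1.48469934e-01] 0.11738994177276245 [-0.0368408   0.51470537 -1.72803707]
shift mm [-1.3 -0.7  3.2] turn [-0.0002 -0.0014  0.0005]
```

View pics/s3.png

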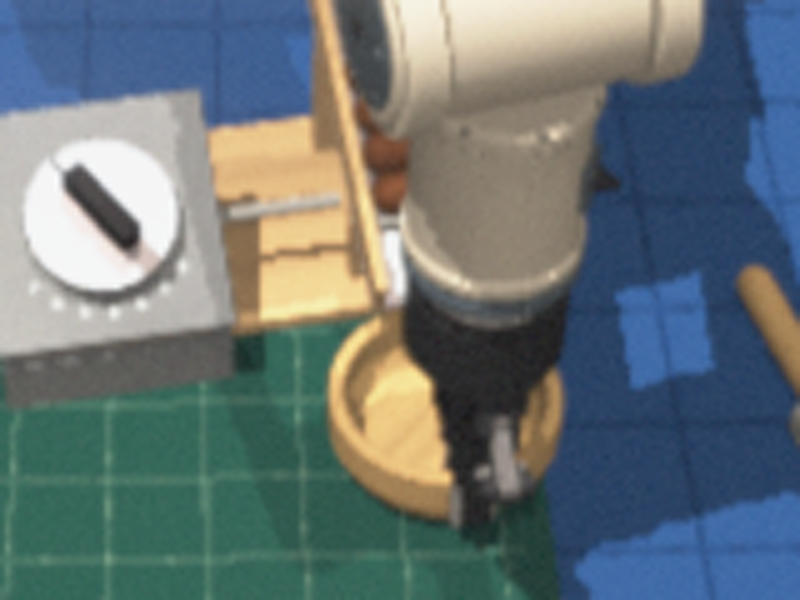

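Call:
{"method": "arm_command", "body": {
  "targets": [
    [-0.001,0,0.002,0,0,0],
    [0,0,0.001,0,0,0],
    [0,0,0,0,0,0],
    [0,0,0,0,0,0]
  ]
}}

```text
clock: 9.13
eef_pos: [703.1, 201.2, 16.9]
tcp_rot: [-3.141, -0.001, 0.148]
contact_force: [0.3, -0.6, 4.8]
opening: 0.116
```

Call:
{"method": "arm_command", "body": {
  "targets": [
    [0,0,0,0,0,0],
    [0,0,0,0,0,0],
    [0,0,0,0,0,0],
    [0,0,0,0,0,0],
    [0,0,0,0,0,0],
    [0,0,-0.005,0,0,0],
    [0,0,-0.015,0,0,0],
    [0,0,-0.03,0,0,0],
    [0,0,-0.035,0,0,0],
    [0,0,-0.035,0,0,0],
    [0,0,-0.035,0,0,0],
    [0,0,-0.035,0,0,0],
    [0,0,0,0,0,0],
    [0,0,0,0,0,0]
  ],
  "fingers": 0.04
}}

```text
clock: 10.3
eef_pos: [703.9, 201.5, 211.0]
tcp_rot: [-3.141, -0.007, 0.148]
contact_force: [0.5, -0.3, -0.6]
opening: 0.466
```

Run:
```python
from rig import r
from h import *
np.set_printoptions(precision=3,suppress=True)
s=r.sense();print(s['clock'],s['eef_pos'],s['tcp_rot'],s['opening'],s['contact_force'],s['qpos'])
f=r.grab_frame('scene');a=f['image'][190:310,230:390];cv2.imwrite('pics/s4.png',cv2.resize(a,None,fx=5,fy=5,interpolation=cv2.INTER_CUBIC))
# wing tilt frame
yaw=.148
D=R.from_euler('z',yaw)          # d-forward frame: x=d
ax=D.apply([.5,0,.8660]); up=D.apply([-.866,0,.5])
G=np.array([579.4,21.4,105.9])
w=R.from_rotvec(.6*ax).apply(up)      # wing dir at home (ccw)
z=-ax
# tool y = +-wing ; x=y×z
for sg in(1,-1):
    y=sg*w;x=np.cross(y,z);M=R.from_matrix(np.c_[x,y,z]);print(sg,'x',x,M.as_euler('xyz'))
    for h,n in((-80,'above'),(15,'grip')):
        print(n,G-ax*h,end=' ');go(s,G-ax*h,M)
```

```text
10.3 [703.921 201.537 211.037] [-3.141 -0.007  0.148] 0.46626040897666976 [ 0.49  -0.32  -0.602] [ 0.277  0.532  1.4   -0.     1.202  0.128]
1 x [ 0.605 -0.744 -0.282] [ 2.697  0.286 -0.888]
above [618.963  27.298 175.18 ] shift mm [-110.   159.8   35. ] turn [-0.258 -0.487  0.948]
grip [571.982  20.294  92.91 ] shift mm [-158.1  159.8  117. ] turn [-0.258 -0.487  0.948]
-1 x [-0.605  0.744  0.282] [-2.697 -0.286  2.254]
above [618.963  27.298 175.18 ] shift mm [-110.   159.8   35. ] turn [ 0.572 -0.303 -2.11 ]
grip [571.982  20.294  92.91 ] shift mm [-158.1  159.8  117. ] turn [ 0.572 -0.303 -2.11 ]
```

View pics/s4.png

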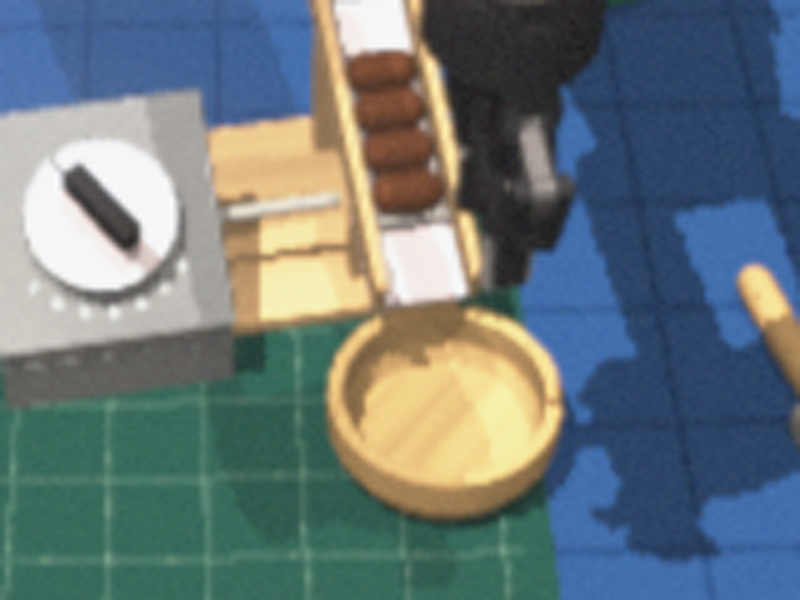

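Run:
```python
from rig import r
from h import *
np.set_printoptions(precision=2,suppress=True)
fs=r.grab_frame("scene");ft=r.grab_frame("top")
fs['image']=cv2.imread('pics/scene0.png');ft['image']=cv2.imread('pics/top0.png')
for th in (90,110,130):
    C={}
    for n,f,box in(('top',ft,(290,165,312,186)),('scene',fs,(240,220,262,243))):
        x0,y0,x1,y1=box
        q=(f['image'][y0:y1,x0:x1].max(2)<(th)).astype(np.uint8)
        k,l,st,ce=cv2.connectedComponentsWithStats(q);i=1+np.argmax(st[1:,4]);C[n]=ce[i]+[x0,y0];print(n,st[i],C[n],end=' ')
    p,e=tri(fs,C['scene'],ft,C['top']);print(p,e)
ax=np.array([.495,.074,.866])
for G in ([579.4,21.4,105.9],[576,20,107]):
    c=np.array(G)-8*ax;print(proj(fs,c),proj(ft,c))
```

```text
top [ 4  5 12 13 86] [299.59 176.45] scene [ 4  4 14 16 83] [250.37 231.86] [575.14  20.86 103.54] 0.00209222852034834
top [  0   0  16  18 137] [297.66 173.26] scene [  3   4  15  16 100] [250.27 231.56] [584.01  24.53 114.1 ] 6.426271285520194
top [  0   0  22  19 219] [299.07 171.54] scene [  3   3  15  17 104] [250.12 231.49] [588.69  22.15 119.28] 1.693788990879957
(np.float64(250.44127425704593), np.float64(233.1514457328809)) (np.float64(299.57619565400984), np.float64(176.67643871288334))
(np.float64(249.90709716112258), np.float64(231.9139490623495)) (np.float64(299.9894086519852), np.float64(177.561653588461))
```

Call:
{"method": "arm_command", "body": {
  "targets": [
    [0,0,0,-0.0258,-0.0487,0.0948],
    [0,0,0,-0.0258,-0.0487,0.0948],
    [0,0,0,-0.0258,-0.0487,0.0948],
    [0,0,0,-0.0258,-0.0487,0.0948],
    [0,0,0,-0.0258,-0.0487,0.0948],
    [0,0,0,-0.0258,-0.0487,0.0948],
    [0,0,0,-0.0258,-0.0487,0.0948],
    [0,0,0,-0.0258,-0.0487,0.0948],
    [0,0,0,-0.0258,-0.0487,0.0948],
    [0,0,0,-0.0258,-0.0487,0.0948],
    [0,0,0,0,0,0],
    [0,0,0,0,0,0]
  ],
  "fingers": 0.06
}}

```text
clock: 11.45
eef_pos: [702.0, 200.5, 203.7]
tcp_rot: [2.689, 0.29, -0.888]
contact_force: [0.0, 0.5, 0.1]
opening: 0.702
```

```bash
cat > k.py <<'E'
from rig import r
from h import *
np.set_printoptions(precision=3,suppress=True)
yaw=.148
D=R.from_euler('z',yaw);ax=D.apply([.5,0,.8660]); up=D.apply([-.866,0,.5])
G=np.array([577,20.7,109.5])
w=R.from_rotvec(.6*ax).apply(up)
M=R.from_matrix(np.c_[np.cross(w,-ax),w,-ax])
def st():
    s=r.sense();T=R.from_euler('xyz',s['tcp_rot'])
    th=(M.inv()*T).as_rotvec()
    print('t',round(s['clock'],2),'pos',s['eef_pos'],'th',th,'open',round(s['opening'],3),'F tool',T.inv().apply(s['contact_force']),'T tool',T.inv().apply(s['wrist_torque']),'q',s['qpos'])
    return s
E
python3 - <<'E'
from k import *
s=st()
for h in(60,-16): go(s,G+ax*h,M)
E
```

```text
t 11.45 pos [702.021 200.543 203.685] th [-0.008 -0.004 -0.002] open 0.702 F tool [-0.43  -0.298 -0.169] T tool [0.191 0.13  0.019] q [0.252 0.866 0.921 0.054 1.884 1.076]
shift mm [ 84.9 157.8  97.6] turn [0.008 0.004 0.002]
shift mm [ 85.2 157.2 173.6] turn [0.008 0.004 0.002]
```

Call:
{"method": "arm_command", "body": {
  "targets": [
    [0.014,0.026,0.016,0.002,0.001,0],
    [0.014,0.026,0.016,0.002,0.001,0],
    [0.014,0.026,0.016,0.002,0.001,0],
    [0.014,0.026,0.016,0.002,0.001,0],
    [0.014,0.026,0.016,0,0,0],
    [0.01,0.018,0.011,0,0,0],
    [0.005,0.01,0.006,0,0,0],
    [0,0,0,0,0,0],
    [0,0,0,0,0,0]
  ]
}}

```text
clock: 12.2
eef_pos: [607.4, 26.3, 164.2]
tcp_rot: [2.701, 0.285, -0.887]
contact_force: [1.0, -0.2, 0.0]
opening: 0.707
```

Run:
```python
from k import *
s=st()
for h in(60,-16): go(s,G+ax*h,M)
f=r.grab_frame('scene');a=f['image'][140:280,190:350];cv2.imwrite('pics/s5.png',cv2.resize(a,None,fx=4.2,fy=4.2,interpolation=cv2.INTER_CUBIC))
f=r.grab_frame('top');a=f['image'][120:260,200:360];cv2.imwrite('pics/t5.png',cv2.resize(a,None,fx=4.2,fy=4.2,interpolation=cv2.INTER_CUBIC))
```

```text
t 12.2 pos [607.377  26.334 164.235] th [ 0.003  0.002 -0.001] open 0.707 F tool [ 0.756 -0.517 -0.505] T tool [ 0.215  0.08  -0.01 ] q [ 0.064  0.687  1.343 -0.041  1.63   0.895]
shift mm [1.3 0.1 2.8] turn [-0.004 -0.002  0.001]
shift mm [ 1.1  0.4 78.8] turn [-0.004 -0.002  0.001]
```

View pics/s5.png

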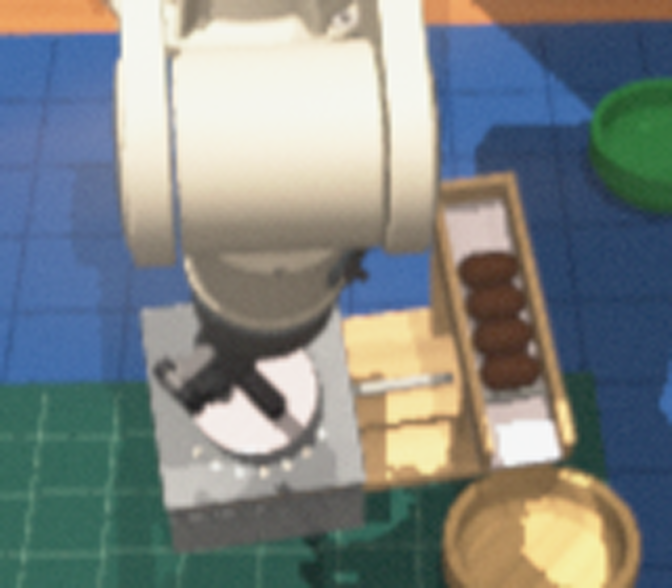

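View pics/t5.png

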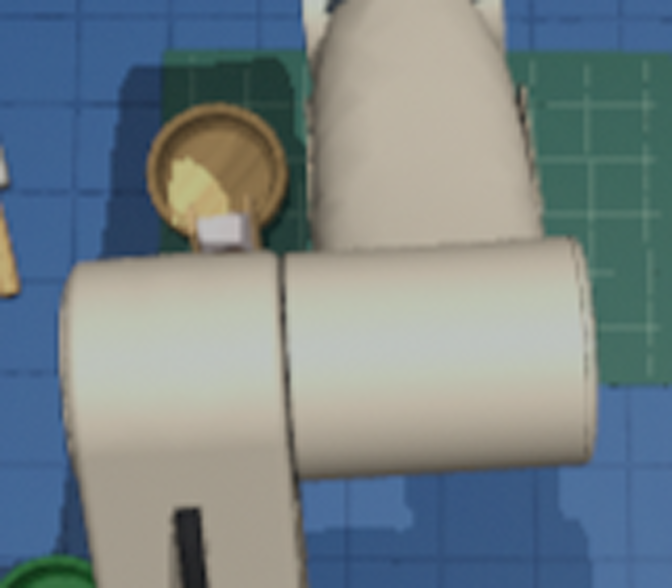

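Both views look as expected: the bowl sits under the mouth with its top-view centre near (251,161), and the wing lies between the fingers. I'll descend on the knob.

Call:
{"method": "arm_command", "body": {
  "targets": [
    [0.001,0,0.015,-0.004,-0.002,0],
    [0,0,0.02,0,0,0],
    [0,0,0.017,0,0,0],
    [0,0,0.01,0,0,0],
    [0,0,0.005,0,0,0],
    [0,0,0,0,0,0],
    [0,0,0,0,0,0],
    [0,0,0,0,0,0]
  ]
}}

```text
clock: 12.97
eef_pos: [575.4, 20.3, 106.1]
tcp_rot: [2.696, 0.286, -0.888]
contact_force: [0.5, -0.2, 0.4]
opening: 0.702
```

Run:
```python
from k import *
s=st()
for h in(-15,): go(s,G+ax*h,M)
f=r.grab_frame('top');c=plane(f,251.2,160.5,42);print('bowl',c,'vs drop',c[:2]-[647.5,193.7])
f=r.grab_frame('scene');a=f['image'][180:280,200:320];cv2.imwrite('pics/s6.png',cv2.resize(a,None,fx=5.5,fy=5.5,interpolation=cv2.INTER_CUBIC))
```

```text
t 12.97 pos [575.448  20.304 106.058] th [-0.001  0.     0.   ] open 0.702 F tool [ 0.341 -0.015 -0.576] T tool [ 0.214  0.111 -0.086] q [ 0.059  0.706  1.456 -0.045  1.503  0.897]
shift mm [-0.3  0.2 11.2] turn [ 0.001 -0.    -0.   ]
bowl [648.137 193.218  42.   ] vs drop [ 0.637 -0.482]
```

View pics/s6.png

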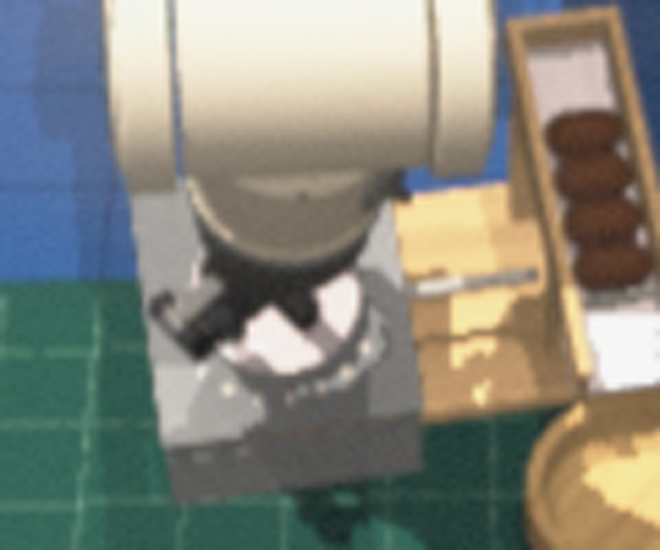

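Call:
{"method": "arm_command", "body": {
  "targets": [
    [0,0,0.006,0,0,0],
    [0,0,0.004,0,0,0],
    [0,0,0,0,0,0],
    [0,0,0,0,0,0]
  ]
}}

```text
clock: 13.4
eef_pos: [569.1, 19.3, 96.5]
tcp_rot: [2.694, 0.287, -0.889]
contact_force: [0.4, 0.7, 0.0]
opening: 0.701
```

Call:
{"method": "arm_command", "body": {
  "targets": [
    [0,0,0,0,0,0],
    [0,0,0,0,0,0],
    [0,0,0,0,0,0],
    [0,0,0,0,0,0],
    [0,0,0,0,0,0],
    [0,0,0,0,0,0],
    [0,0,0,0,0,0],
    [0,0,0,0,0,0]
  ],
  "fingers": 0.0,
  "squeeze": 40
}}

```text
clock: 14.07
eef_pos: [569.8, 19.2, 96.9]
tcp_rot: [2.695, 0.286, -0.889]
contact_force: [2.0, -0.3, 2.8]
opening: 0.157
```

Run:
```python
from k import *
s=st()
go(s,G-15*ax,M)
```

```text
t 14.07 pos [569.814  19.231  96.944] th [-0.002 -0.     0.001] open 0.157 F tool [ 0.621  0.103 -3.384] T tool [ 0.084  0.471 -0.083] q [ 0.058  0.709  1.473 -0.046  1.483  0.898]
shift mm [-0.3 -0.3  0.5] turn [ 0.002  0.    -0.001]
```

Call:
{"method": "arm_command", "body": {
  "targets": [
    [0,0,0,0,0,0.05],
    [0,0,0,0,0,0.08],
    [0,0,0,0,0,0.08],
    [0,0,0,0,0,0.08],
    [0,0,0,0,0,0.08],
    [0,0,0,0,0,0.08],
    [0,0,0,0,0,0.08],
    [0,0,0,0,0,0.08],
    [0,0,0,0,0,0.08],
    [0,0,0,0,0,0.05],
    [0,0,0,0,0,0.03],
    [0,0,0,0,0,0],
    [0,0,0,0,0,0]
  ]
}}

```text
clock: 15.15
eef_pos: [570.0, 18.8, 96.9]
tcp_rot: [2.623, -0.086, -1.569]
contact_force: [3.9, -4.1, 1.6]
opening: 0.155
```

Run:
```python
from k import *
s=st()
```

```text
t 15.15 pos [570.027  18.836  96.876] th [-0.001  0.001  0.77 ] open 0.155 F tool [ 4.262 -2.791 -3.018] T tool [ 0.661  0.732 -0.208] q [ 0.058  0.709  1.473 -0.046  1.482  1.667]
```

Call:
{"method": "arm_command", "body": {
  "targets": [
    [0,0,0,0,0,0.04],
    [0,0,0,0,0,0.04],
    [0,0,0,0,0,0],
    [0,0,0,0,0,0]
  ]
}}

```text
clock: 15.48
eef_pos: [570.0, 18.8, 96.9]
tcp_rot: [2.631, -0.125, -1.639]
contact_force: [3.5, -4.4, 1.6]
opening: 0.152
```

Run:
```python
from k import *
s=st()
```

```text
t 15.48 pos [570.018  18.768  96.906] th [-0.001  0.001  0.85 ] open 0.152 F tool [ 4.315 -2.814 -2.785] T tool [ 0.728  0.79  -0.192] q [ 0.058  0.709  1.473 -0.047  1.482  1.747]
```

Call:
{"method": "arm_command", "body": {
  "targets": [
    [0,0,0,0,0,0.03],
    [0,0,0,0,0,0.02],
    [0,0,0,0,0,0],
    [0,0,0,0,0,0]
  ]
}}

```text
clock: 15.82
eef_pos: [570.0, 18.7, 96.9]
tcp_rot: [2.637, -0.15, -1.683]
contact_force: [2.7, -4.4, 2.5]
opening: 0.156
```

Run:
```python
from k import *
s=st()
```

```text
t 15.82 pos [570.014  18.725  96.901] th [-0.001  0.001  0.9  ] open 0.156 F tool [ 4.398 -1.859 -3.111] T tool [ 0.758  0.726 -0.194] q [ 0.058  0.709  1.473 -0.047  1.482  1.797]
```

Call:
{"method": "arm_command", "body": {
  "targets": [
    [0,0,0,0,0,0.03],
    [0,0,0,0,0,0.03],
    [0,0,0,0,0,0],
    [0,0,0,0,0,0]
  ]
}}

```text
clock: 16.15
eef_pos: [570.0, 18.7, 96.9]
tcp_rot: [2.645, -0.179, -1.737]
contact_force: [3.1, -4.8, 0.6]
opening: 0.154
```

Run:
```python
from k import *
s=st()
```

```text
t 16.15 pos [569.987  18.689  96.899] th [-0.001  0.001  0.96 ] open 0.154 F tool [ 4.221 -3.462 -1.649] T tool [ 0.819  0.7   -0.224] q [ 0.058  0.709  1.473 -0.047  1.482  1.857]
```

Call:
{"method": "arm_command", "body": {
  "targets": [
    [0,0,0,0,0,0.03],
    [0,0,0,0,0,0.02],
    [0,0,0,0,0,0],
    [0,0,0,0,0,0]
  ]
}}

```text
clock: 16.48
eef_pos: [570.0, 18.7, 96.9]
tcp_rot: [2.654, -0.202, -1.782]
contact_force: [3.6, -4.9, 1.6]
opening: 0.154
```

Run:
```python
from k import *
s=st()
```

```text
t 16.48 pos [570.033  18.656  96.918] th [-0.001  0.001  1.01 ] open 0.154 F tool [ 4.283 -3.683 -2.827] T tool [ 0.873  0.643 -0.219] q [ 0.058  0.709  1.473 -0.047  1.482  1.907]
```

Call:
{"method": "arm_command", "body": {
  "targets": [
    [0,0,0,0,0,0.03],
    [0,0,0,0,0,0.03],
    [0,0,0,0,0,0],
    [0,0,0,0,0,0]
  ]
}}

```text
clock: 16.82
eef_pos: [570.0, 18.6, 96.9]
tcp_rot: [2.665, -0.23, -1.836]
contact_force: [2.9, -6.0, 2.0]
opening: 0.158
```

Run:
```python
from k import *
s=st()
```

```text
t 16.82 pos [569.989  18.641  96.92 ] th [-0.001  0.002  1.07 ] open 0.158 F tool [ 5.39  -3.503 -2.665] T tool [ 0.899  0.703 -0.178] q [ 0.058  0.709  1.473 -0.047  1.482  1.967]
```

Call:
{"method": "arm_command", "body": {
  "targets": [
    [0,0,0,0,0,0.03],
    [0,0,0,0,0,0.03],
    [0,0,0,0,0,0],
    [0,0,0,0,0,0]
  ]
}}

```text
clock: 17.15
eef_pos: [570.0, 18.6, 96.9]
tcp_rot: [2.679, -0.257, -1.891]
contact_force: [2.2, -6.0, 2.0]
opening: 0.154
```

Run:
```python
from k import *
s=st()
```

```text
t 17.15 pos [569.98   18.567  96.915] th [-0.001  0.002  1.13 ] open 0.154 F tool [ 5.336 -3.222 -2.366] T tool [ 0.94   0.616 -0.188] q [ 0.058  0.709  1.473 -0.047  1.482  2.027]
```

Run:
```python
from k import *
f=r.grab_frame('scene');a=f['image'][180:300,200:360];cv2.imwrite('pics/s7.png',cv2.resize(a,None,fx=5,fy=5,interpolation=cv2.INTER_CUBIC))
```

```text
(no output)
```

View pics/s7.png

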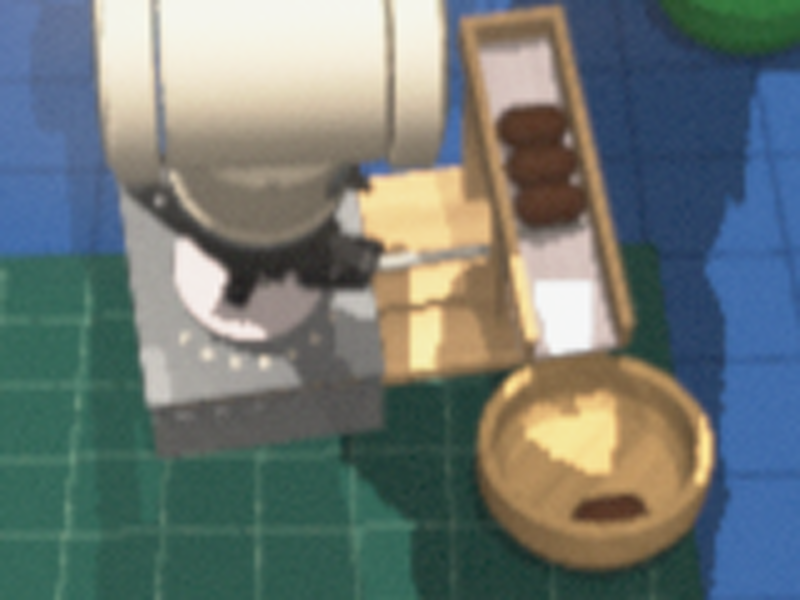

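The first toggle lies in the bowl near crop pixel (610,508), three remain in the chute, and the knob has followed the turn. I'll continue toward the stop.

Call:
{"method": "arm_command", "body": {
  "targets": [
    [0,0,0,0,0,0.03],
    [0,0,0,0,0,0.03],
    [0,0,0,0,0,0],
    [0,0,0,0,0,0]
  ]
}}

```text
clock: 17.53
eef_pos: [570.0, 18.6, 96.9]
tcp_rot: [2.694, -0.284, -1.947]
contact_force: [2.8, -6.3, 1.3]
opening: 0.152
```

Run:
```python
from k import *
s=st()
```

```text
t 17.53 pos [569.988  18.556  96.94 ] th [-0.001  0.002  1.19 ] open 0.152 F tool [ 4.993 -4.485 -2.066] T tool [ 0.983  0.546 -0.212] q [ 0.058  0.709  1.473 -0.047  1.482  2.087]
```

Call:
{"method": "arm_command", "body": {
  "targets": [
    [0,0,0,0,0,0.03],
    [0,0,0,0,0,0.02],
    [0,0,0,0,0,0],
    [0,0,0,0,0,0]
  ]
}}

```text
clock: 17.87
eef_pos: [570.0, 18.5, 96.9]
tcp_rot: [2.707, -0.305, -1.994]
contact_force: [2.8, -5.0, 1.7]
opening: 0.157
```

Run:
```python
from k import *
s=st()
```

```text
t 17.87 pos [569.978  18.512  96.927] th [-0.001  0.002  1.24 ] open 0.157 F tool [ 3.812 -3.937 -2.483] T tool [ 0.996  0.53  -0.187] q [ 0.058  0.709  1.473 -0.047  1.482  2.137]
```

Call:
{"method": "arm_command", "body": {
  "targets": [
    [0,0,0,0,0,0.03],
    [0,0,0,0,0,0.02],
    [0,0,0,0,0,0],
    [0,0,0,0,0,0]
  ]
}}

```text
clock: 18.2
eef_pos: [570.0, 18.5, 97.0]
tcp_rot: [2.722, -0.326, -2.042]
contact_force: [2.3, -6.1, 1.8]
opening: 0.157
```

Run:
```python
from k import *
s=st()
```

```text
t 18.2 pos [569.978  18.488  96.961] th [-0.001  0.002  1.29 ] open 0.157 F tool [ 4.769 -4.281 -2.202] T tool [ 1.034  0.536 -0.199] q [ 0.058  0.709  1.473 -0.047  1.483  2.187]
```

Call:
{"method": "arm_command", "body": {
  "targets": [
    [0,0,0,0,0,0.03],
    [0,0,0,0,0,0.02],
    [0,0,0,0,0,0],
    [0,0,0,0,0,0]
  ]
}}

```text
clock: 18.53
eef_pos: [570.0, 18.5, 97.0]
tcp_rot: [2.738, -0.346, -2.09]
contact_force: [2.7, -6.4, 2.8]
opening: 0.154
```

Run:
```python
from k import *
s=st()
```

```text
t 18.53 pos [569.95   18.456  96.967] th [-0.001  0.002  1.34 ] open 0.154 F tool [ 4.94  -4.586 -3.302] T tool [ 1.053  0.479 -0.219] q [ 0.058  0.709  1.473 -0.047  1.483  2.237]
```

Call:
{"method": "arm_command", "body": {
  "targets": [
    [0,0,0,0,0,0.03],
    [0,0,0,0,0,0.02],
    [0,0,0,0,0,0],
    [0,0,0,0,0,0]
  ]
}}

```text
clock: 18.87
eef_pos: [569.9, 18.4, 97.0]
tcp_rot: [2.755, -0.365, -2.14]
contact_force: [2.3, -6.1, 1.6]
opening: 0.158
```

Run:
```python
from k import *
s=st()
f=r.grab_frame('scene');a=f['image'][200:260,220:300];cv2.imwrite('pics/s8.png',cv2.resize(a,None,fx=8,fy=8,interpolation=cv2.INTER_CUBIC))
```

```text
t 18.87 pos [569.941  18.409  96.974] th [-0.001  0.002  1.39 ] open 0.158 F tool [ 4.187 -4.824 -2.063] T tool [ 1.105  0.471 -0.253] q [ 0.058  0.709  1.473 -0.047  1.483  2.287]
```

View pics/s8.png

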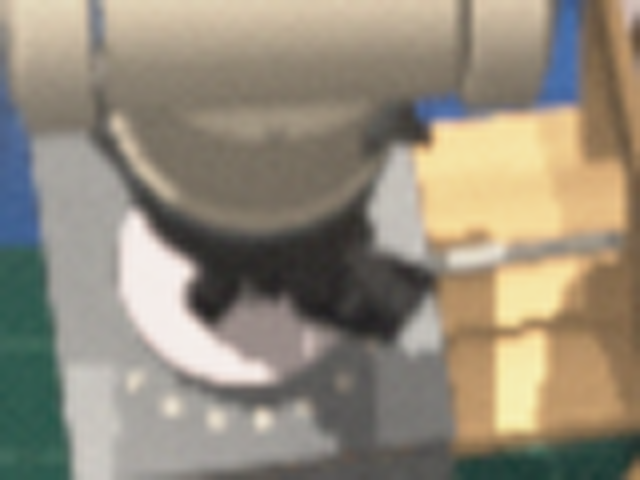

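The wing has turned with the fingers, with its end now at (205,300). I'll keep going in small steps.

Call:
{"method": "arm_command", "body": {
  "targets": [
    [0,0,0,0,0,0.02],
    [0,0,0,0,0,0.015],
    [0,0,0,0,0,0],
    [0,0,0,0,0,0]
  ]
}}

```text
clock: 19.25
eef_pos: [569.9, 18.4, 97.0]
tcp_rot: [2.768, -0.378, -2.175]
contact_force: [2.6, -6.1, 1.6]
opening: 0.154
```

Run:
```python
from k import *
s=st()
```

```text
t 19.25 pos [569.924  18.382  96.998] th [-0.001  0.002  1.425] open 0.154 F tool [ 3.848 -5.164 -2.223] T tool [ 1.108  0.476 -0.225] q [ 0.058  0.709  1.473 -0.047  1.483  2.322]
```

Call:
{"method": "arm_command", "body": {
  "targets": [
    [0,0,0,0,0,0.02],
    [0,0,0,0,0,0],
    [0,0,0,0,0,0]
  ]
}}

```text
clock: 19.5
eef_pos: [569.9, 18.4, 97.0]
tcp_rot: [2.776, -0.385, -2.195]
contact_force: [2.8, -5.8, 1.8]
opening: 0.15
```

Run:
```python
from k import *
s=st()
```

```text
t 19.5 pos [569.901  18.401  96.987] th [-0.001  0.002  1.445] open 0.15 F tool [ 3.505 -5.112 -2.52 ] T tool [ 1.089  0.502 -0.279] q [ 0.058  0.709  1.473 -0.047  1.483  2.341]
```

Call:
{"method": "arm_command", "body": {
  "targets": [
    [0,0,0,0,0,0.025],
    [0,0,0,0,0,0],
    [0,0,0,0,0,0]
  ]
}}

```text
clock: 19.75
eef_pos: [569.9, 18.4, 97.0]
tcp_rot: [2.785, -0.394, -2.219]
contact_force: [2.0, -6.4, 3.0]
opening: 0.156
```

Run:
```python
from k import *
s=st()
```

```text
t 19.75 pos [569.891  18.352  97.001] th [-0.001  0.003  1.469] open 0.156 F tool [ 4.729 -4.684 -3.078] T tool [ 1.184  0.455 -0.606] q [ 0.058  0.709  1.473 -0.047  1.483  2.366]
```

Call:
{"method": "arm_command", "body": {
  "targets": [
    [0,0,0,0,0,0.02],
    [0,0,0,0,0,0],
    [0,0,0,0,0,0]
  ]
}}

```text
clock: 20.0
eef_pos: [569.9, 18.3, 97.0]
tcp_rot: [2.793, -0.401, -2.239]
contact_force: [3.5, -7.0, 2.2]
opening: 0.151
```

Run:
```python
from k import *
s=st()
```

```text
t 20.0 pos [569.904  18.263  97.047] th [-0.001  0.003  1.489] open 0.151 F tool [ 3.886 -6.372 -3.048] T tool [ 1.192  0.496 -0.847] q [ 0.058  0.709  1.473 -0.048  1.483  2.386]
```

The stop is clear: the torque rose from about 0.23 to 0.85 N m, which is roughly 17 N on the stop and under the limit. I'll release.

Call:
{"method": "arm_command", "body": {
  "targets": [
    [0,0,0,0,0,0],
    [0,0,0,0,0,0],
    [0,0,0,0,0,0],
    [0,0,0,0,0,0],
    [0,0,0,0,0,0],
    [0,0,0,0,0,0],
    [0,0,0,0,0,0],
    [0,0,0,0,0,0],
    [0,0,0,0,0,0],
    [0,0,0,0,0,0],
    [0,0,0,0,0,0],
    [0,0,0,0,0,0]
  ],
  "fingers": 0.085
}}

```text
clock: 21.0
eef_pos: [569.6, 19.4, 96.8]
tcp_rot: [2.792, -0.401, -2.242]
contact_force: [-0.8, -0.2, -0.4]
opening: 0.995
```

Run:
```python
from k import *
s=st()
f=r.grab_frame('scene');a=f['image'][180:300,200:360];cv2.imwrite('pics/s9.png',cv2.resize(a,None,fx=5,fy=5,interpolation=cv2.INTER_CUBIC))
```

```text
t 21.0 pos [569.555  19.356  96.812] th [-0.002  0.001  1.491] open 0.995 F tool [0.464 0.268 0.72 ] T tool [ 0.104 -0.159 -0.064] q [ 0.058  0.709  1.473 -0.045  1.483  2.388]
```

View pics/s9.png

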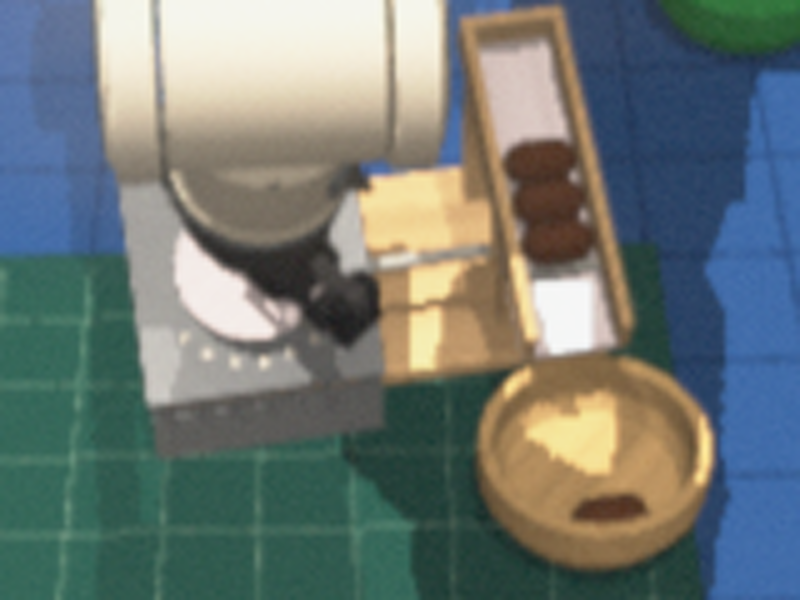

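The toggles rolled up to the gate, toggle 1 is in the bowl, and no force remains on the tool. I'll unwind the open fingers and regrip.

Call:
{"method": "arm_command", "body": {
  "targets": [
    [0,0,0,0,0,-0.06],
    [0,0,0,0,0,-0.11],
    [0,0,0,0,0,-0.11],
    [0,0,0,0,0,-0.11],
    [0,0,0,0,0,-0.11],
    [0,0,0,0,0,-0.11],
    [0,0,0,0,0,-0.11],
    [0,0,0,0,0,-0.11],
    [0,0,0,0,0,-0.11],
    [0,0,0,0,0,-0.11],
    [0,0,0,0,0,-0.11],
    [0,0,0,0,0,-0.11],
    [0,0,0,0,0,-0.11],
    [0,0,0,0,0,-0.11],
    [0,0,0,0,0,0],
    [0,0,0,0,0,0],
    [0,0,0,0,0,0]
  ]
}}

```text
clock: 22.47
eef_pos: [569.6, 19.3, 96.8]
tcp_rot: [2.694, 0.285, -0.892]
contact_force: [-0.4, 0.1, -0.1]
opening: 0.996
```

Run:
```python
from k import *
s=st()
f=r.grab_frame('scene');a=f['image'][180:300,200:360];cv2.imwrite('pics/s10.png',cv2.resize(a,None,fx=5,fy=5,interpolation=cv2.INTER_CUBIC))
```

```text
t 22.47 pos [569.592  19.346  96.823] th [-0.002 -0.001  0.004] open 0.996 F tool [-0.313  0.16   0.26 ] T tool [0.169 0.14  0.037] q [ 0.058  0.709  1.473 -0.045  1.483  0.901]
```

View pics/s10.png

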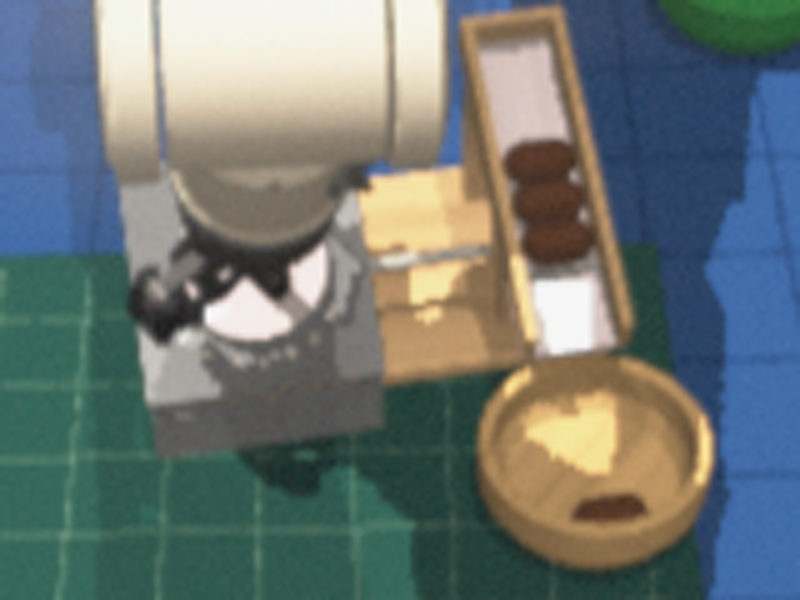

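The wing is home and three toggles are queued. I'll grip and twist again.

Call:
{"method": "arm_command", "body": {
  "targets": [
    [0,0,0,0,0,0],
    [0,0,0,0,0,0],
    [0,0,0,0,0,0],
    [0,0,0,0,0,0],
    [0,0,0,0,0,0],
    [0,0,0,0,0,0],
    [0,0,0,0,0,0],
    [0,0,0,0,0,0],
    [0,0,0,0,0,0],
    [0,0,0,0,0,0],
    [0,0,0,0,0,0],
    [0,0,0,0,0,0]
  ],
  "fingers": 0.0,
  "squeeze": 40
}}

```text
clock: 23.52
eef_pos: [569.8, 19.2, 96.9]
tcp_rot: [2.695, 0.286, -0.889]
contact_force: [0.8, -1.8, 1.1]
opening: 0.155
```

Call:
{"method": "arm_command", "body": {
  "targets": [
    [0,0,0,0,0,0.05],
    [0,0,0,0,0,0.08],
    [0,0,0,0,0,0.08],
    [0,0,0,0,0,0.08],
    [0,0,0,0,0,0.08],
    [0,0,0,0,0,0.08],
    [0,0,0,0,0,0.08],
    [0,0,0,0,0,0.08],
    [0,0,0,0,0,0.08],
    [0,0,0,0,0,0.08],
    [0,0,0,0,0,0.08],
    [0,0,0,0,0,0.08],
    [0,0,0,0,0,0.08],
    [0,0,0,0,0,0.08],
    [0,0,0,0,0,0.08],
    [0,0,0,0,0,0.08],
    [0,0,0,0,0,0.08],
    [0,0,0,0,0,0.05],
    [0,0,0,0,0,0.02],
    [0,0,0,0,0,0]
  ]
}}

```text
clock: 25.18
eef_pos: [569.8, 18.4, 96.9]
tcp_rot: [2.76, -0.37, -2.152]
contact_force: [2.1, -5.3, 1.0]
opening: 0.152
```

Run:
```python
from k import *
s=st()
```

```text
t 25.18 pos [569.847  18.435  96.878] th [-0.002  0.002  1.402] open 0.152 F tool [ 3.457 -4.456 -1.557] T tool [ 0.946  0.364 -0.215] q [ 0.058  0.709  1.473 -0.047  1.483  2.299]
```

Call:
{"method": "arm_command", "body": {
  "targets": [
    [0,0,0,0,0,0.03],
    [0,0,0,0,0,0.02],
    [0,0,0,0,0,0.017],
    [0,0,0,0,0,0],
    [0,0,0,0,0,0],
    [0,0,0,0,0,0]
  ]
}}

```text
clock: 25.68
eef_pos: [569.8, 18.3, 96.9]
tcp_rot: [2.784, -0.394, -2.217]
contact_force: [1.8, -5.5, 1.3]
opening: 0.153
```

Run:
```python
from k import *
s=st()
```

```text
t 25.68 pos [569.824  18.343  96.923] th [-0.002  0.003  1.467] open 0.153 F tool [ 3.598 -4.43  -1.616] T tool [ 1.006  0.333 -0.64 ] q [ 0.058  0.709  1.473 -0.047  1.483  2.364]
```

The knob is firmly on the stop again, with about 0.4 N m (roughly 11 N) above the spring torque. I'll hold for a moment and then release.

Call:
{"method": "arm_command", "body": {
  "targets": [
    [0,0,0,0,0,0],
    [0,0,0,0,0,0]
  ]
}}

```text
clock: 25.85
eef_pos: [569.8, 18.3, 96.9]
tcp_rot: [2.784, -0.394, -2.217]
contact_force: [1.1, -5.5, 0.1]
opening: 0.157
```

Call:
{"method": "arm_command", "body": {
  "targets": [
    [0,0,0,0,0,0],
    [0,0,0,0,0,0],
    [0,0,0,0,0,0],
    [0,0,0,0,0,0],
    [0,0,0,0,0,0],
    [0,0,0,0,0,0],
    [0,0,0,0,0,0],
    [0,0,0,0,0,0],
    [0,0,0,0,0,0],
    [0,0,0,0,0,0],
    [0,0,0,0,0,0],
    [0,0,0,0,0,0],
    [0,0,-0.01,0,0,0],
    [0,0,-0.02,0,0,0],
    [0,0,-0.03,0,0,0],
    [0,0,-0.03,0,0,0],
    [0,0,-0.03,0,0,0],
    [0,0,-0.03,0,0,0],
    [0,0,-0.02,0,0,0],
    [0,0,0,0,0,0]
  ],
  "fingers": 0.085
}}

```text
clock: 27.52
eef_pos: [657.1, 32.4, 248.5]
tcp_rot: [2.789, -0.388, -2.22]
contact_force: [0.4, -0.1, 0.7]
opening: 0.995
```

Run:
```python
from k import *
s=st()
f=r.grab_frame('scene');a=f['image'][180:300,200:360];cv2.imwrite('pics/s11.png',cv2.resize(a,None,fx=5,fy=5,interpolation=cv2.INTER_CUBIC))
f=r.grab_frame('top');cv2.imwrite('pics/t11.png',f['image'])
```

```text
t 27.52 pos [657.143  32.352 248.511] th [0.006 0.    1.468] open 0.995 F tool [ 0.166 -0.084 -0.813] T tool [ 0.136 -0.171  0.02 ] q [ 0.068  0.696  1.135 -0.042  1.827  2.358]
```

View pics/s11.png

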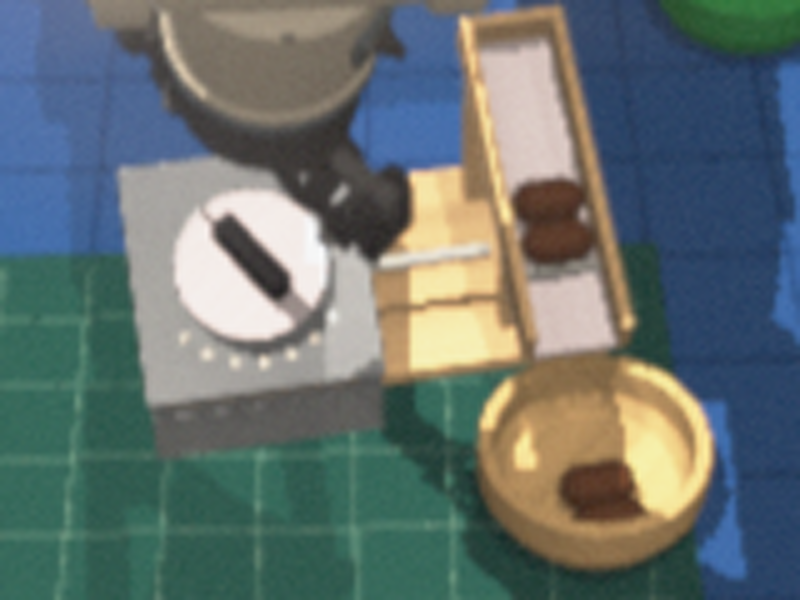

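View pics/t11.png

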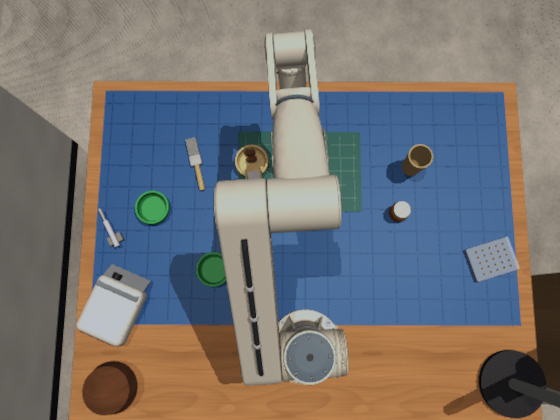

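Call:
{"method": "arm_command", "body": {
  "targets": [
    [0,0,0,0,0,0],
    [0,0,0,0,0,0],
    [0,0,0,0,0,0],
    [0,0,0,0,0,0]
  ]
}}

```text
clock: 27.95
eef_pos: [653.3, 31.9, 243.1]
tcp_rot: [2.782, -0.394, -2.218]
contact_force: [0.6, 0.3, -0.4]
opening: 0.994
```

Run:
```python
from k import *
f=r.grab_frame('scene');cv2.imwrite('pics/s12.png',f['image'])
a=cv2.imread('pics/s11.png')
b=cv2.resize(f['image'][180:300,200:360],None,fx=5,fy=5,interpolation=cv2.INTER_CUBIC)
print(np.abs(a.astype(int)-b)[350:,450:].mean())
print(r.sign_off())
```

```text
2.7064
the job is handed in; nothing more can be done
None
```

The job is done and handed in at about 28 s. Exactly two toggles rolled into the bowl, and sign-off reported no verdict.

- **Bowl:** I pinched it by its front wall, slid it in low from the front and let go. It measured about 1 mm from my estimate of the drop point.
- **Knob:** I twisted it clockwise twice to its stop, at about 1.44 rad, and let it spring back each time. By wrist torque it pressed on the stop with about 17 N the first time and 11 N the second, both under the 25 N limit. The first press went a step further than I meant, because the next step was already sent when the contact reading came.
- **Last checks:** Both toggles lie in the bowl, two remain queued in the chute, and the wing is home. The jar, vase and brush look unmoved in the final top picture, and the gripper is clear of everything with no contact force. No check failed or disagreed.

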